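# Close the battery bay of a lab readout

## Robot

A 7-joint arm with a two-finger parallel gripper is mounted at the origin on the work surface. World frame = base frame: x ahead of the robot, y to its left, z up, the work surface at z = 0. Lengths are in m, angles in degrees, forces in N, time in s.
With the tool pointing down it reaches from about 0.425 to 0.875 m from the base axis. Payload 4.7 kg.
Tool frame: the origin (TCP) lies at the very end of the fingers, on their centre line; the grasp point (between the pads) lies 19 mm behind it; z points along the fingers, y is the line along which they close (so a half turn about z gives the same grasp; the last joint's range is limited). The gripper opens to 87 mm and grips with 3 to 60 N. Pads are 19 mm wide; open, the fingers measure 117 mm over their backs; the gripper's body (75 mm by 190 mm) begins 51 mm behind the grasp point.
Start: joints at [0.808, 18.392, -4.016, 83.108, 1.295, 78.541, -3.26], TCP at [0.65, -0, 0.223] pointing down, gripper open.
Joint ranges: [-163.93, 163.93], [-17.29, 119.83], [-79.2, 71.16], [3.27, 140.29], [-89.18, 269.18], [5.43, 117.66], [-154.24, 154.24]. Speed limits (degrees/s): [147.25, 147.25, 180, 180, 180, 180, 180].

## Interface

Orientations are given as [roll, pitch, yaw] about the fixed x, y, z axes, in that order (R = Rz(yaw) Ry(pitch) Rx(roll)).
In Python, from cell import get_obs, eyes, env gives the robot as it stands.
- The arm moves only by the tool servo_tool, never from a script. Its argument "series" is a list that holds one entry, the list of rows, each a list of 7 numbers: the shift along the tool's x, y, z in units of 300 mm (1.0 is 300 mm), then the turn, a rotation vector about the tool's x, y, z in units of pi rad (1.0 is pi rad), then the opening, from 0 (shut) to 1 (fully open). In form: [[[tx, ty, tz, wx, wy, wz, gripper], ...]]. A call has 1 to 12 rows; each row is the pose to reach, as a shift and turn from the pose commanded when the call began, along the tool's axes at that moment, turning the shorter way round; what a row does not reach only later rows make up. A row lasts 1/12 s, in which the tool goes at most 41.7 mm and 7.16 degrees, less where a joint would pass 70% of its speed; a pose out of reach is approached as far as the arm can. A call with a number of a shift or a turn outside -1 to 1 is refused whole. A call with a gripper value outside its range is refused whole. The fingers move at their own pace and stop on an object; "grip_force" is the grip in N (left out, the last holds). Time passes only in rows, so rows that repeat a pose let the fingers close. It gives the time, the measured TCP pose, the force, the opening and the grip force at its end, in the units of the state.
- get_obs(): the state, without advancing time (a new reading comes with each control period).
- eyes.read_camera(name): name is "scene" or "side" or "wrist"; returns a dict with "frame" (420x560x3 uint8, red, green, blue), "depth" (420x560 float32, m along the optical axis (not along the pixel's ray), 0 where there is no reading), "fx", "fy", "cx", "cy" (pixels), "origin" and "rotation" of the camera in the world; the wrist camera has in their place "mount" (4x4, takes a point from camera to tool coordinates, whose origin is the TCP and whose axes are the flange's). Camera axes: x right, y down, z forward; pixel columns grow to the right and rows downward; lengths in m; the calibration is good to about 2 mm. A picture is of the moment at which its call begins: read the wrist's pose just before it.
- env.sign_off(): hands the job in; it is judged then, once.
The state is a dict: "time_s": time; "qpos": joint angles; "joint_velocities": joint speeds; "effort": joint torques, N m; "tool_pos": TCP position; "tool_rot": TCP orientation; "force": force on the tool from outside, world axes, zero at the start; "wrist_torque": the same for the moment, N m; "grip_width": finger opening in m; "grasp_force": force on a finger pad.
Only numpy, scipy, OpenCV 4.12 (cv2) and the standard library are available. Lean on these libraries where they do the work, as an engineer would, in place of code of your own. Each camera call takes 0.05 s, during which the arm holds its last target. There are 200 camera calls.

## Task

Close the battery bay of the grey readout box with the loose yellow cover: hook the cover's steel lip into the slot under the steel keeper bar with the other end raised, then swing it down until it snaps under the brass roller, flat and fully home, and let go. Work gently, never forcing the cover against the box (the lip cracks at 16 N), and leave the other things where they are.

Things in the scene. Friction and masses are not known exactly. Their poses are not given: they have to be found in the camera images.
- logger: Grey readout box, fixed to the bench, 180 x 113 x 45 mm; origin: centre of its underside, on the bench. Its x runs from the steel keeper bar's end to the brass roller's end, z up. Its upper part is the bay module (deck, cheeks, keeper, roller): a flat deck nominally 45 mm up with a 54 x 44 mm well over orange cells, and two blue cheeks, 6 mm high, x = -50 to 50, 69 mm apart.
- seat (a point): NOMINAL seat: point 45 mm above the bench over the box's centre, axes as the box's. The closed cover's underside centre lies here, axes alike, but the whole bay module sits up to 8 mm off nominal along the box's x and up to 8 mm off in height, differently each time. It is firm under load; this offset is not in any given pose: find it by touch.
- slot (a point): NOMINAL middle of the slot's mouth at deck level, 53 mm to -x of seat, axes as the box's (same unknown offset as seat). The slot lies under the keeper bar (19 x 64 mm, its underside 6 mm and its top 9 mm above the deck) and opens to +x: 46 mm wide, 6 mm high, 9.5 mm deep to a solid end wall.
- nose (a point): NOMINAL foremost point (towards the bay) of the free brass roller (same unknown offset as seat): 14 mm diameter, 20 mm long, axis along y, 47 mm to +x of seat and 11 mm above the deck. It overhangs the seated cover's rear edge by 2 mm. Behind it a black block, 16 mm above the deck, 70 to 88 mm to +x of seat.
- latch (a joint): How far the roller is pushed back against its spring along the box's +x, in m: 0 free, at most 0.006; pushing starts at 3 N and rises 1 N per mm. Closed on the cover it is back near 0. With the lip fully in, the cover meets the roller when its rear is some 15 mm up; pressing it past takes roughly 4 to 8 N at the rear.
- cover_mid (a point): Loose yellow cover, 60 to 130 g, at first lying flat on the bench, rib up. Plate 100 (x) x 64 (y) x 6 mm; on top a black finger rib along x, centred: 50 long, 12 thick (y), 26 mm high, its top 32 mm above the underside. This point is over the cover's centre, 16 mm above its underside; x from lip to rear edge, z out of the ribbed side.
- cover_lip (a point): Tip of the cover's steel lip, at the level of the underside: 62 mm to -x and 16 mm below cover_mid. Lip: 40 mm wide, 3 mm thick, level with the plate's underside, reaches 12 mm beyond its -x edge and has a rounded tip. Tilted by 0.33 rad it goes some 8 mm into the slot; the last bit as it swings down.
- cover_rear (a point): Middle of the cover's rear lower edge: 50 mm to +x and 16 mm below cover_mid.
- cover: The same yellow cover; origin at the centre of the plate's underside, axes as cover_mid. It cracks if its contact forces on the box add up to more than 16 N; a stiff grip that twists it between slot and roller counts too.
- weight: Bystander: brass slotted weight with a knob, 60 mm wide, 50 mm tall. Leave alone.
- ring: Bystander: steel sample ring, 70 mm across, 20 mm tall. Leave alone.
- driver: Bystander: screwdriver lying flat. Leave alone.
- jar: Bystander: jar with black cap, 64 mm wide, 80 mm tall. Leave alone.
- magbase: Bystander: red magnetic base block, 50 x 60 x 55 mm with a black dial on top. Leave alone.
- ventplate: Bystander: grey louvred vent plate, 90 x 50 x 4 mm, not part of the job. Leave alone.
- puck: Bystander: terracotta-coloured porous disc, 38 mm across, 30 mm tall, in the blue tray. Leave alone.
Things that resemble listed ones, but are neither listed nor needed, are in the scene too. Several things look just like the cover: the one meant starts farthest from the robot's base.

How it is judged:
By the outcome, as a careful person would: the job done as asked, in the order asked, and still so for the second after the job is handed in, with the robot touching nothing.
It also fails if it takes over 61 s, if anything falls off the work surface, if the arm or the gripper's body presses on something with over 40 N, if the wrist force passes 120 N, or if a joint passes its speed limit or range.

## Working session

There is one attempt and no reset: what is moved stays moved. The work goes in short steps, Python scripts to look and compute and a tool call to move; the robot and the scene stay as the last step left them, time stands still between calls to the robot, and variables do not carry over. Pictures are saved under pics/ and viewed, at most 10 in all, crops included, and the job is handed in when it is done.

Besides the shell and the picture viewer there is one more tool, called after ">>>" by a JSON object that holds its "fn" and its "kwargs", one argument or row to a line. servo_tool: Moves the arm, as the interface text tells. Shifts and turns lie within -1 to 1; 1 stands for 300 mm of shift or pi rad of turn. Its arguments: {"type":"object","properties":{"series":{"type":"array"},"grip_force":{"type":"number"}},"required":["series"]}

```bash
mkdir -p pics; ls; cat > h.py <<'E'
import numpy as np, cv2
from scipy.spatial.transform import Rotation as R
from cell import get_obs, eyes, env
def cam(n):
    o=get_obs(); c=eyes.read_camera(n)
    if n=='wrist':
        T=np.eye(4); T[:3,:3]=R.from_euler('xyz',o['tool_rot'],degrees=True).as_matrix(); T[:3,3]=o['tool_pos']
        M=T@np.array(c['mount']); c['rotation']=M[:3,:3]; c['origin']=M[:3,3]
    c['rotation']=np.array(c['rotation']); c['origin']=np.array(c['origin'])
    return c
def cloud(c):
    h,w=c['depth'].shape; u,v=np.meshgrid(np.arange(w),np.arange(h)); d=c['depth']
    P=np.stack([(u-c['cx'])/c['fx']*d,(v-c['cy'])/c['fy']*d,d],-1)
    return P@c['rotation'].T+c['origin']
def save(c,n): cv2.imwrite(f'pics/{n}.png',c['frame'][...,::-1])
E
python3 - <<'E'
from h import *
a=cam('scene');b=cam('side')
cv2.imwrite('pics/a.png',cv2.resize(np.vstack([a['frame'],b['frame']])[...,::-1],(448*1,600) if 0 else (400,600)) if 0 else a['frame'][...,::-1])
save(b,'b')
for n,c in(('scene',a),('side',b)):
    print(n,c['origin'].round(3),c['rotation'].round(2).tolist(),c['fx'])
    np.savez(n,**c)
    P=cloud(c); hsv=cv2.cvtColor(c['frame'],cv2.COLOR_RGB2HSV)
    m=cv2.inRange(hsv,(18,110,80),(35,255,255)); k,l,s,ce=cv2.connectedComponentsWithStats(m)
    for i in range(1,k):
        if s[i,4]>80:
            q=P[(l==i)&(c['depth']>0)]; print(s[i],ce[i].round(),np.median(q,0).round(3),np.hypot(*np.median(q,0)[:2]).round(3))
print(get_obs())
E
```

```text
pics
scene [1.297 0.32  0.934] [-137.41, -1.08, 114.69] 453.00941984531374Traceback (most recent call last):
  File "<stdin>", line 8, in <module>
  File "h.py", line 14, in cloud
    return P@c['rotation'].T+c['origin']
           ~~~~~~~~~~~~~~~~~^~~~~~~~~~~~
ValueError: operands could not be broadcast together with shapes (420,560) (3,)
```

```bash
sed -i "s/    c\['rotation'\]=np.array(c\['rotation'\]); /    if np.size(c['rotation'])==3: c['rotation']=R.from_euler('xyz',c['rotation'],degrees=True).as_matrix()\n    /" h.py
python3 - <<'E'
from h import *
a=cam('scene');b=cam('side')
save(a,'a'); save(b,'b')
for n,c in(('scene',a),('side',b)):
    print(n,c['origin'].round(3),c['rotation'].round(2).tolist(),c['fx'])
    np.savez(n,**c)
    P=cloud(c); hsv=cv2.cvtColor(c['frame'],cv2.COLOR_RGB2HSV)
    m=cv2.inRange(hsv,(18,110,80),(35,255,255)); k,l,s,ce=cv2.connectedComponentsWithStats(m)
    for i in range(1,k):
        if s[i,4]>80:
            q=P[(l==i)&(c['depth']>0)]; print(s[i],ce[i].round(),np.median(q,0).round(3),np.hypot(*np.median(q,0)[:2]).round(3))
print(get_obs())
E
```

```text
scene [1.297 0.32  0.934] [[-0.42, 0.66, -0.62], [0.91, 0.32, -0.27], [0.02, -0.68, -0.74]] 453.00941984531374
[ 23  28  21  18 113] [32. 35.] [-0.208 -1.736 -0.208] 1.749
[ 11  80  22  17 130] [19. 88.] [-0.184 -2.028 -0.59 ] 2.037
[298 169  29  28 506] [312. 183.] [0.391 0.029 0.005] 0.392
[357 177  29  29 533] [371. 191.] [0.349 0.195 0.005] 0.4
[327 208  37  34 634] [345. 225.] [0.502 0.169 0.005] 0.529
[  9 212  49  26 257] [ 33. 224.] [ 0.891 -0.511  0.079] 1.027
[   0  232  130   73 2222] [ 67. 266.] [ 0.958 -0.347  0.078] 1.019
[214 258  25  21 400] [226. 268.] [ 0.777 -0.041  0.031] 0.778
[ 492  275   68  112 4054] [526. 331.] [0.638 0.624 0.032] 0.893
side [ 0.415 -0.834  0.773] [[0.99, -0.08, 0.13], [-0.15, -0.62, 0.77], [0.01, -0.78, -0.63]] 404.2340632690921
[ 242   99   62   42 1141] [269. 121.] [0.574 0.595 0.044] 0.826
[189 192  34  18 337] [205. 201.] [0.338 0.176 0.006] 0.381
[239 195  33  14 345] [255. 203.] [0.491 0.149 0.006] 0.513
[202 225  39  22 444] [221. 236.] [0.381 0.008 0.006] 0.381
{'time_s': 0.2, 'qpos': array([ 0.80777519, 18.42408672, -4.01503242, 83.14606868,  1.29578342,
       78.53949006, -3.26009804]), 'joint_velocities': array([-0.04210484, -0.14950079,  0.03482205, -0.18713934,  0.02696307,
        0.23117959, -0.05599734]), 'effort': array([ 1.01846192e-03, -4.91166151e+01, -4.03198237e-01, -3.12498772e+01,
       -6.38937880e-02,  4.05033189e-02,  1.04386938e-04]), 'tool_pos': array([ 6.49698549e-01, -5.32490656e-05,  2.21883811e-01]), 'tool_rot': array([-1.79935589e+02,  5.31623325e-03,  9.00009226e+01]), 'force': array([ 0.32437897,  0.27009034, -0.06218145]), 'wrist_torque': array([-0.04321279,  0.00111798,  0.00794499]), 'grasp_force': 0.0, 'grip_width': 0.08688728263879725}
```

View pics/a.png

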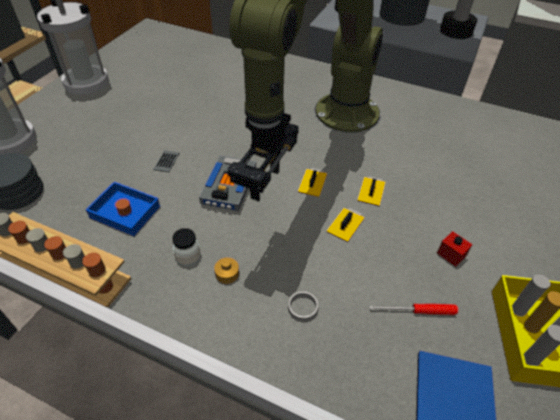

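View pics/b.png

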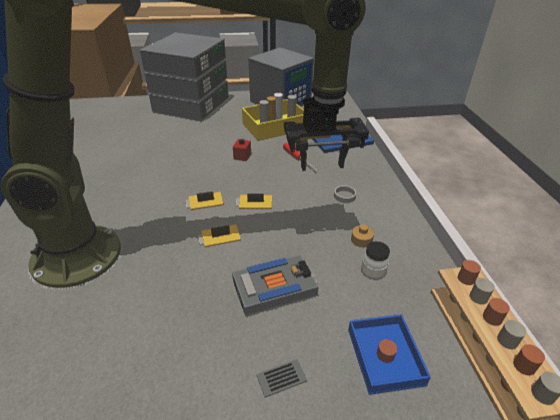

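```bash
python3 - <<'E'
from h import *
for n,(u,v,w,h) in (('scene',(315,195,60,60)),('side',(230,182,50,35))):
    c=dict(np.load(n+'.npz')); P=cloud(c); hsv=cv2.cvtColor(c['frame'],cv2.COLOR_RGB2HSV)
    m=cv2.inRange(hsv,(18,110,80),(35,255,255)); z=np.zeros_like(m); z[v:v+h,u:u+w]=m[v:v+h,u:u+w]
    q=P[z>0]; 
    # ray to plane z=.006
    vv,uu=np.nonzero(z); r=np.stack([(uu-c['cx'])/c['fx'],(vv-c['cy'])/c['fy'],np.ones(len(uu))],-1)@c['rotation'].T
    X=c['origin']+r*((.006-c['origin'][2])/r[:,2])[:,None]
    print(n,cv2.minAreaRect((X[:,:2]*1000).astype(np.float32)),cv2.minAreaRect((q[q[:,2]<.012][:,:2]*1000).astype(np.float32)))
    # blue cheeks
    m=cv2.inRange(hsv,(100,80,40),(125,255,255)); k,l,s,ce=cv2.connectedComponentsWithStats(m)
    for i in range(1,k):
        q=P[l==i]; md=np.median(q,0)
        if s[i,4]>20 and 0.3<md[0]<0.8 and abs(md[1]+.15)<.12: print('blue',s[i],md.round(3),cv2.minAreaRect((q[:,:2]*1000).astype(np.float32)))
    m=cv2.inRange(hsv,(5,150,100),(17,255,255)); k,l,s,ce=cv2.connectedComponentsWithStats(m)
    for i in range(1,k):
        q=P[l==i]; md=np.median(q,0)
        if s[i,4]>15 and 0.3<md[0]<0.8 and abs(md[1]+.15)<.12: print('org',s[i],md.round(3))
E
```

```text
scene ((469.24017333984375, 164.10671997070312), (166.91513061523438, 169.70419311523438), 25.72890281677246) ((466.386962890625, 164.08270263671875), (169.42929077148438, 170.68365478515625), 25.932708740234375)
blue [205 162  17  25 178] [ 0.515 -0.229  0.043] ((888.7457275390625, 18.43572998046875), (1013.9707641601562, 50.042606353759766), 33.562286376953125)
blue [236 184   9   9  57] [ 0.536 -0.133  0.044] ((628.73828125, -78.87957763671875), (264.5985107421875, 19.986852645874023), 30.613313674926758)
blue [209 200  13   7  31] [ 0.595 -0.172  0.029] ((595.2376708984375, -178.38699340820312), (8.09910774230957, 33.24070358276367), 8.600960731506348)
org [220 173  14  13  97] [ 0.512 -0.194  0.032]
side ((491.16796875, 158.0778045654297), (65.96206665039062, 98.62007141113281), 82.3699951171875) ((491.3751525878906, 160.20449829101562), (66.48384857177734, 98.57526397705078), 82.59782409667969)
blue [248 258  40  15 241] [ 0.491 -0.15   0.044] ((432.7556457519531, -474.6640930175781), (713.0073852539062, 94.39222717285156), 79.56330871582031)
blue [258 283  43  18 303] [ 0.507 -0.237  0.044] ((441.937255859375, -515.4057006835938), (632.1510620117188, 94.47003173828125), 76.59173583984375)
org [264 273  22  14 209] [ 0.504 -0.19   0.033]
```

>>> {"fn": "servo_tool", "kwargs": {
  "series": [
    [[0.53, -0.533, 0.14, 0, 0, -0.456, 1], [0.53, -0.533, 0.14, 0, 0, -0.456, 1], [0.53, -0.533, 0.14, 0, 0, -0.456, 1], [0.53, -0.533, 0.14, 0, 0, -0.456, 1], [0.53, -0.533, 0.14, 0, 0, -0.456, 1], [0.53, -0.533, 0.14, 0, 0, -0.456, 1], [0.53, -0.533, 0.14, 0, 0, -0.456, 1], [0.53, -0.533, 0.14, 0, 0, -0.456, 1], [0.53, -0.533, 0.14, 0, 0, -0.456, 1], [0.53, -0.533, 0.14, 0, 0, -0.456, 1], [0.53, -0.533, 0.14, 0, 0, -0.456, 1], [0.53, -0.533, 0.14, 0, 0, -0.456, 1]]
  ],
  "grip_force": 15
}}

```text
time_s: 1.2
tool_pos: [0.4899, 0.1589, 0.1804]
tool_rot: [-180.0, -0.0, 172.4]
force: [0.1, 0.2, -0.3]
grip_width: 0.0869
grasp_force: 0.0
```

```bash
cat > cov.py <<'E'
from h import *
c=cam('wrist'); save(c,'w1'); o=get_obs(); print(o['tool_pos'],o['tool_rot'],o['force'],c['mount'])
P=cloud(c); hsv=cv2.cvtColor(c['frame'],cv2.COLOR_RGB2HSV)
m=cv2.inRange(hsv,(18,110,60),(35,255,255)); k,l,s,ce=cv2.connectedComponentsWithStats(m)
for i in range(1,k):
    if s[i,4]<500: continue
    q=P[l==i]; print(s[i],np.median(q,0).round(4),cv2.minAreaRect((q[:,:2]*1000).astype(np.float32)))
m=(P[...,2]>.027)&(P[...,2]<.04); q=P[m]
if m.sum(): print('rib',m.sum(),np.median(q,0).round(4),cv2.minAreaRect((q[:,:2]*1000).astype(np.float32)))
E
python3 cov.py
```

```text
[0.48999236 0.15889843 0.18047874] [-1.79988320e+02 -4.17901599e-04  1.72418093e+02] [0.3626     0.43564036 0.14448687] [[-1.61113403e-04 -9.52811354e-01 -3.03563003e-01  8.49447378e-02]
 [ 9.99999969e-01 -9.54436180e-05 -2.31166624e-04 -7.01412003e-05]
 [ 1.91285033e-04 -3.03563031e-01  9.52811340e-01 -1.62224036e-01]
 [ 0.00000000e+00  0.00000000e+00  0.00000000e+00  1.00000000e+00]]
[ 247    0   84  101 5392] [0.3454 0.1864 0.0059] ((348.8191223144531, 192.160888671875), (108.20230102539062, 65.596923828125), 6.4286208152771)
[  89   48   94  113 5189] [0.376 0.029 0.006] ((372.1976013183594, 77.05915832519531), (100.3775863647461, 175.48033142089844), 7.64115047454834)
[ 255  147   58   86 4345] [0.4865 0.165  0.006 ] ((475.1507263183594, 166.7894287109375), (65.3855972290039, 138.32369995117188), 81.80087280273438)
[103 281  27  50 547] [0.4507 0.1159 0.2688] ((430.037109375, 138.99349975585938), (9.064140319824219, 78.38678741455078), 44.589839935302734)
[ 255  343  268   18 3533] [0.4691 0.1916 0.2786] ((456.2337341308594, 180.89389038085938), (90.96240234375, 48.86236572265625), 40.32638931274414)
rib 3485 [0.4504 0.1617 0.032 ] ((416.51739501953125, 141.09677124023438), (202.10958862304688, 621.1990966796875), 2.6793761253356934)
```

View pics/w1.png

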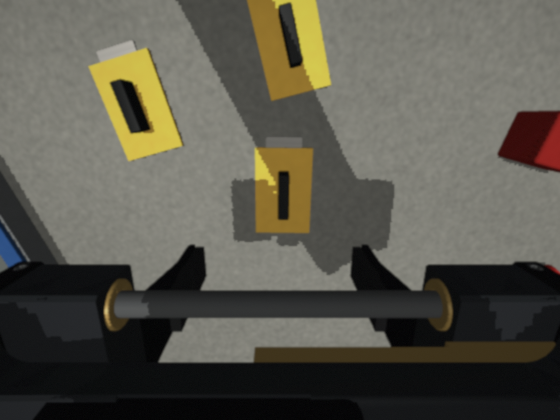

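```bash
cat > cov2.py <<'E'
from h import *
c=cam('wrist'); np.savez('w',**c)
P=cloud(c); z=P[...,2]; near=np.hypot(P[...,0]-.49,P[...,1]-.159)<.075
near[250:]=False
for n,a,b in(('rib',.029,.035),('plate',.0045,.0075),('all',.0045,.04),('lip',.002,.0042)):
    q=P[near&(z>a)&(z<b)]; print(n,len(q),np.median(q,0).round(4),q.min(0).round(4),q.max(0).round(4),cv2.minAreaRect((q[:,:2]*1000).astype(np.float32)) )
E
python3 cov2.py
```

```text
rib 504 [0.49   0.164  0.0319] [0.4654 0.1546 0.0291] [0.5159 0.1725 0.0345] ((490.6195068359375, 163.74407958984375), (11.966541290283203, 50.01725769042969), 82.1815414428711)
plate 4011 [0.4862 0.165  0.0061] [0.4315 0.1257 0.0045] [0.5447 0.2025 0.0075] ((485.6670837402344, 165.02456665039062), (63.95790481567383, 111.6640853881836), 81.09707641601562)
all 4635 [0.4866 0.1645 0.0062] [0.4315 0.1257 0.0045] [0.5447 0.2025 0.0345] ((485.6670837402344, 165.02456665039062), (63.95790481567383, 111.6640853881836), 81.09707641601562)
lip 417 [0.4367 0.1709 0.0031] [0.4199 0.0908 0.002 ] [0.5611 0.2216 0.0042] ((475.26422119140625, 161.30517578125), (126.81158447265625, 122.83263397216797), 41.02591323852539)
```

>>> {"fn": "servo_tool", "kwargs": {
  "series": [
    [[0, 0.014, 0.13, 0, 0, 0, 0.46], [0, 0.014, 0.26, 0, 0, 0, 0.46], [0, 0.014, 0.36, 0, 0, 0, 0.46], [0, 0.014, 0.46, 0, 0, 0, 0.46], [0, 0.014, 0.52, 0, 0, 0, 0.46], [0, 0.014, 0.567, 0, 0, 0, 0.46], [0, 0.014, 0.567, 0, 0, 0, 0.46], [0, 0.014, 0.567, 0, 0, 0, 0], [0, 0.014, 0.567, 0, 0, 0, 0], [0, 0.014, 0.567, 0, 0, 0, 0], [0, 0.014, 0.567, 0, 0, 0, 0], [0, 0.014, 0.567, 0, 0, 0, 0]]
  ],
  "grip_force": 15
}}

```text
time_s: 2.3
tool_pos: [0.4911, 0.1632, 0.0112]
tool_rot: [180.0, 0.1, 172.1]
force: [0.6, -0.3, 0.1]
grip_width: 0.0151
grasp_force: 0.0
```

>>> {"fn": "servo_tool", "kwargs": {
  "series": [
    [[0, 0, 0, 0, 0, 0, 0], [0, 0, 0, 0, 0, 0, 0], [0, 0, 0, 0, 0, 0, 0], [0, 0, -0.05, 0, 0, 0, 0], [0, 0, -0.15, 0, 0, 0, 0], [0, 0, -0.27, 0, 0, 0, 0], [0, 0, -0.4, 0, 0, 0, 0], [-0.05, -0.12, -0.5, 0, 0, 0, 0], [-0.1, -0.25, -0.55, 0, 0, 0, 0], [-0.15, -0.38, -0.58, 0, 0, 0, 0], [-0.2, -0.5, -0.6, 0, 0, -0.03, 0], [-0.25, -0.62, -0.6, 0, 0, -0.06, 0]]
  ]
}}

```text
time_s: 3.3
tool_pos: [0.5386, -0.0275, 0.192]
tool_rot: [-180.0, 0.2, -176.8]
force: [1.4, 0.6, -1.0]
grip_width: 0.0119
grasp_force: 15.0
```

>>> {"fn": "servo_tool", "kwargs": {
  "series": [
    [[-0.08, -0.12, -0.1, 0, 0, -0.03, 0], [-0.17, -0.24, -0.2, 0, 0, -0.04, 0], [-0.25, -0.36, -0.25, 0, 0, -0.04, 0], [-0.27, -0.45, -0.28, 0, 0, -0.04, 0], [-0.27, -0.5, -0.28, 0, 0, -0.04, 0], [-0.27, -0.5, -0.28, 0, 0, -0.04, 0]]
  ]
}}

```text
time_s: 3.8
tool_pos: [0.6266, -0.1806, 0.2746]
tool_rot: [-179.7, -0.0, -170.5]
force: [-0.2, -1.7, -1.2]
grip_width: 0.0121
grasp_force: 15.0
```

```bash
python3 - <<'E'
from h import *
c=cam('wrist'); save(c,'w2'); np.savez('w2',**c); print(get_obs())
E
```

```text
{'time_s': 3.85, 'qpos': array([ 15.28767317,  17.44312121,  -2.52931285,  78.53855053,
         0.89341208,  84.05811539, 112.47094965]), 'joint_velocities': array([-2.18577224, -1.30797513, -3.38318393,  3.13206476, -2.23333267,
        0.28460297, -0.79715797]), 'effort': array([  0.90858484, -49.60770965,   0.70319429, -33.51866484,
         0.34368868,  -0.06217106,   0.13747133]), 'tool_pos': array([ 0.62601567, -0.17649819,  0.27363797]), 'tool_rot': array([-1.79888214e+02, -7.14670742e-02, -1.70310825e+02]), 'force': array([ 0.38176071, -0.09692618, -1.07446571]), 'wrist_torque': array([ 0.13483567, -0.06187679, -0.05293184]), 'grasp_force': 14.999790340662003, 'grip_width': 0.011848755025880202}
```

View pics/w2.png

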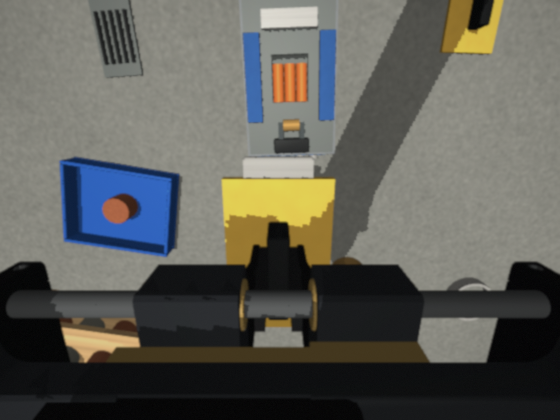

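```bash
cat > box.py <<'E'
from h import *
import sys
c=dict(np.load(sys.argv[1]+'.npz')); P=cloud(c); hsv=cv2.cvtColor(c['frame'],cv2.COLOR_RGB2HSV)
def rep(n,m,f=cv2.minAreaRect):
    m=m.astype(np.uint8); k,l,s,ce=cv2.connectedComponentsWithStats(m)
    for i in range(1,k):
        if s[i,4]<60: continue
        q=P[l==i]; 
        print(n,s[i],'med',np.median(q,0).round(4),[np.round(x,1) for x in cv2.minAreaRect((q[:,:2]*1000).astype(np.float32))])
roi=np.zeros(hsv.shape[:2],bool); roi[:160,235:345]=True
z=P[...,2]
rep('blue',(cv2.inRange(hsv,(100,120,50),(125,255,255))>0)&roi)
rep('org',(cv2.inRange(hsv,(5,180,100),(14,255,255))>0)&roi)
g=(hsv[...,1]<40)&(hsv[...,2]>185)&roi; rep('keeper',g)
rep('brass',(cv2.inRange(hsv,(12,90,80),(28,255,255))>0)&roi)
rep('blk',(hsv[...,2]<60)&roi)
rep('deck',(hsv[...,1]<60)&(hsv[...,2]<170)&(z>.035)&(z<.06)&roi)
rep('boxall',(z>.03)&(z<.075)&roi)
roi[:]=False; roi[150:180,235:345]=True; rep('lip',(hsv[...,1]<50)&(hsv[...,2]>150)&roi&(z>.15))
roi[:]=False; roi[175:262,200:345]=True; rep('cov',(hsv[...,1]>120)&roi&(z>.15))
E
python3 box.py w2
python3 - <<'E'
from h import *
c=np.load('w2.npz'); P=cloud(c)
for x in (270,289,310): 
    print(x,[(r,P[r,x].round(4).tolist()) for r in (2,6,10,15,20,25,28,31,35,40,48,54,108,112,116)])
print([(r,P[r,291].round(4).tolist()) for r in range(112,160,3)])
print([(r,P[r,280].round(4).tolist()) for r in range(155,200,5)])
E
```

```text
blue [ 319   30   17   90 1329] med [ 0.4888 -0.1458  0.044 ] [array([ 495. , -167.9]), array([98.2, 66.3]), np.float64(9.6)]
blue [ 244   33   19   89 1305] med [ 0.506  -0.2324  0.044 ] [array([ 508.4, -231.8]), array([98.4, 39.5]), np.float64(25.6)]
org [273  65   4  36  96] med [ 0.5091 -0.2056  0.0331] [array([ 507.7, -205.8]), array([40.2,  3.2]), np.float64(11.4)]
org [279  65   9  36 254] med [ 0.5056 -0.195   0.0322] [array([ 514. , -194.2]), array([56.8,  9.8]), np.float64(10.0)]
org [291  65   9  36 251] med [ 0.5018 -0.1809  0.0323] [array([ 503.4, -181.1]), array([40.3, 10. ]), np.float64(10.7)]
org [303  64   3  36 106] med [ 0.5007 -0.1702  0.0326] [array([ 500.6, -170.2]), array([39.9,  2.8]), np.float64(11.0)]
keeper [ 261    7   56   21 1051] med [ 0.4385 -0.2011  0.047 ] [array([ 484.8, -192.3]), array([113.2,  62.5]), np.float64(11.0)]
keeper [246 159  65   1  65] med [ 0.5668 -0.1904  0.2666] [array([ 566.7, -190.5]), array([ 0.4, 36.1]), np.float64(9.4)]
brass [275  63   7  40 200] med [ 0.5063 -0.2022  0.0338] [array([ 513.1, -201.5]), array([60.7,  7.5]), np.f
[... 2649 characters left out ...]
22, -0.1781, 0.0548]), (127, [0.5556, -0.1775, 0.0555]), (130, [0.5593, -0.1766, 0.0501]), (133, [0.5635, -0.1754, 0.0375]), (136, [0.5672, -0.1747, 0.0381]), (139, [0.5698, -0.1748, 0.0536]), (142, [0.5734, -0.1742, 0.0541]), (145, [0.577, -0.1735, 0.0539]), (148, [0.5808, -0.1728, 0.0522]), (151, [0.5842, -0.1722, 0.0542]), (154, [0.5897, -0.1707, 0.0392]), (157, [0.5646, -0.1834, 0.2655])]
[(155, [0.5939, -0.1846, 0.0344]), (160, [0.5672, -0.1892, 0.2657]), (165, [0.5696, -0.1888, 0.2684]), (170, [0.5726, -0.1883, 0.2671]), (175, [0.5757, -0.1878, 0.2655]), (180, [0.5777, -0.1874, 0.27]), (185, [0.5806, -0.1869, 0.2698]), (190, [0.5835, -0.1864, 0.2694]), (195, [0.5865, -0.1859, 0.2691])]
```

```bash
cat > m.py <<'E'
from h import *
import sys
n=sys.argv[1]; c=cam('wrist'); np.savez(n,**c); save(c,n); o=get_obs(); print(o['time_s'],o['tool_pos'].round(4),o['tool_rot'].round(2),o['force'].round(2))
E
python3 m.py w3; python3 box.py w3 | egrep 'blue|boxall|brass|lip|keeper|blk|cov'
```

```text
3.9 [ 0.6259 -0.1731  0.2732] [ 1.7997e+02 -9.0000e-02 -1.7010e+02] [-0.71 -0.36 -1.24]
blue [ 315   30   17   90 1320] med [ 0.4883 -0.1459  0.044 ] [array([ 494.6, -166.6]), array([97.9, 62.6]), np.float64(9.6)]
blue [ 240   33   19   89 1305] med [ 0.5058 -0.2324  0.044 ] [array([ 507.9, -231.1]), array([98.3, 42.6]), np.float64(26.5)]
keeper [ 257    7   57   21 1055] med [ 0.4384 -0.201   0.0469] [array([ 484.9, -192. ]), array([113.9,  64.1]), np.float64(10.3)]
keeper [246 159  65   1  65] med [ 0.5663 -0.1865  0.2656] [array([ 566.2, -186.5]), array([ 0.4, 35.9]), np.float64(9.8)]
brass [271  63   6  40 201] med [ 0.5062 -0.2022  0.0337] [array([ 506.3, -202.8]), array([46.8,  6.1]), np.float64(9.6)]
brass [283  63   6  39 193] med [ 0.5036 -0.1882  0.0337] [array([ 512.3, -187.5]), array([59.6, 10.2]), np.float64(4.6)]
brass [295  63   5  39 192] med [ 0.5013 -0.1742  0.0338] [array([ 501.5, -174.2]), array([43.4,  5.6]), np.float64(11.6)]
brass [279 120  17  11 182] med [ 0.5531 -0.1781  0.055 ] [array([ 549.9, -178.7]), array([18.6, 20.1]), np.float64(9.5)]
blk [271 138  34  15 374] med [ 0.5777 -0.1703  0.0539] [array([ 577., -173.]), array([16.7, 41.4]), np.float64(13.3)]
boxall [  235     0    99   156 13889] med [ 0.4973 -0.1892  0.0385] [array([ 504.8, -188.2]), array([176.5, 113.3]), np.float64(11.2)]
lip [ 242  156   72   22 1396] med [ 0.5709 -0.186   0.2656] [array([ 559.6, -187.8]), array([34.6, 40.1]), np.float64(9.9)]
cov [ 222  177  113   85 7826] med [ 0.5968 -0.1827  0.2686] [array([ 585.3, -183.3]), array([86.8, 63.9]), np.float64(9.7)]
```

```bash
cat > g.py <<'E'
# usage: g.py tipx tipz theta  (mm, mm, rad; box/seat frame) -> row from the measured pose
from h import *
import sys
yaw=np.radians(11.2); ex=np.array([np.cos(yaw),np.sin(yaw),0]); ey=np.array([-ex[1],ex[0],0]); ez=np.array([0,0,1.])
seat=np.array([.4998,-.1891,.038]); B=np.stack([ex,ey,ez],1); D=(62.,10.8)
o=get_obs(); Rt=R.from_euler('xyz',o['tool_rot'],degrees=True).as_matrix(); p=o['tool_pos']
if len(sys.argv)>3:
    x,z,t=map(float,sys.argv[1:4]); c,s=np.cos(t),np.sin(t)
    T=seat+B@np.array([x+D[0]*c-D[1]*s,0,z+D[0]*s+D[1]*c])/1e3
    Rg=B@R.from_euler('y',-t).as_matrix()@np.diag([-1,1,-1.])
    print('shift',(Rt.T@(T-p)/.3).round(4),'turn',(R.from_matrix(Rt.T@Rg).as_rotvec()/np.pi).round(4))
Q=B.T@Rt@np.diag([-1,1,-1.]); t=-R.from_matrix(Q).as_euler('xyz')
q=B.T@(p-seat)*1e3; c,s=np.cos(t[1]),np.sin(t[1])
print('t',round(o['time_s'],2),'euler',np.degrees(t).round(2),'tcp',q.round(2),'tip',(q[0]-D[0]*c+D[1]*s).round(2),(q[2]-D[0]*s-D[1]*c).round(2),'F box',(B.T@o['force']).round(2),'grip',o['grip_width'].round(4),o['grasp_force'].round(1))
E
python3 g.py -40 40 .25;
```

```text
shift [0.3642 0.0207 0.5653] turn [-0.0007 -0.0801 -0.0072]Traceback (most recent call last):
  File "g.py", line 14, in <module>
    print('t',round(o['time_s'],2),'euler',np.degrees(t).round(2),'tcp',q.round(2),'tip',(q[0]-D[0]*c+D[1]*s).round(2),(q[2]-D[0]*s-D[1]*c).round(2),'F box',(B.T@o['force']).round(2),'grip',o['grip_width'].round(4),o['grasp_force'].round(1))
                                                                                                                                                                                              ^^^^^^^^^^^^^^^^^^^^^
AttributeError: 'float' object has no attribute 'round'
```

>>> {"fn": "servo_tool", "kwargs": {
  "series": [
    [[0.1, 0.02, 0.1, 0, -0.03, -0.007, 0], [0.2, 0.02, 0.2, 0, -0.06, -0.007, 0], [0.3, 0.02, 0.3, 0, -0.08, -0.007, 0], [0.364, 0.02, 0.4, 0, -0.08, -0.007, 0], [0.364, 0.02, 0.48, 0, -0.08, -0.007, 0], [0.364, 0.02, 0.55, 0, -0.08, -0.007, 0], [0.364, 0.02, 0.565, 0, -0.08, -0.007, 0], [0.364, 0.02, 0.565, 0, -0.08, -0.007, 0], [0.364, 0.02, 0.565, 0, -0.08, -0.007, 0], [0.364, 0.02, 0.565, 0, -0.08, -0.007, 0]]
  ]
}}

```text
time_s: 4.73
tool_pos: [0.5194, -0.1844, 0.1066]
tool_rot: [-179.7, 14.5, -168.5]
force: [-0.2, -0.4, 0.2]
grip_width: 0.0119
grasp_force: 15.0
```

```bash
sed -i "s/o\['grip_width'\].round(4),o\['grasp_force'\].round(1)/round(float(o['grip_width']),4),round(float(o['grasp_force']),1)/" g.py; python3 g.py -43 6 .25; python3 m.py w4; python3 - <<'E'
from h import *
c=cam('side'); cv2.imwrite('pics/s4.png',cv2.resize(c['frame'][190:340,180:380,::-1],(800,600),interpolation=cv2.INTER_CUBIC))
E
```

```text
shift [ 0.0493 -0.0022  0.114 ] turn [-0.001   0.0012  0.0014]
t 4.73 euler [ 0.25 14.55 -0.27] tcp [20.12  0.82 68.63] tip -37.18 42.6 F box [-0.32 -0.38  0.19] grip 0.0119 15.0
4.7833 [ 0.5194 -0.1846  0.1067] [-179.74   14.55 -168.55] [ 0.1   0.12 -0.46]
```

View pics/w4.png

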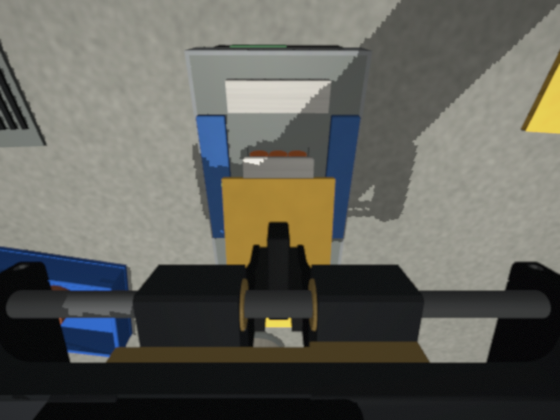

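View pics/s4.png

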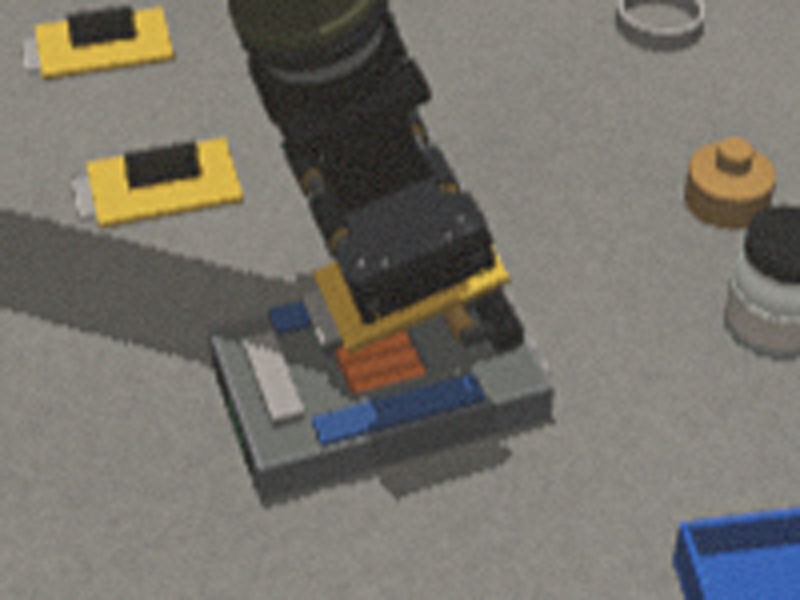

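```bash
python3 - <<'E'
from h import *
yaw=np.radians(11.2); ex=np.array([np.cos(yaw),np.sin(yaw),0]); ey=np.array([-ex[1],ex[0],0]); B=np.stack([ex,ey,[0,0,1]],1)
c=np.load('w4.npz'); P=(cloud(c)-[.4998,-.1891,.038])@B*1e3
for col in (250,265,290): print(col,[(r,P[r,col,[0,2]].round(1).tolist()) for r in list(range(78,86,2))+list(range(108,118,2))+[130,140,150,156,158,160,162,166,170,174,178,180,184]])
for r in(95,130,168,200): 
  q=P[r]; h=c['frame'][r].astype(int); print(r,[(u,q[u,[1,2]].round(1).tolist()) for u in ([222,226,230,326,330,334] if r<100 else [224,228,232,324,328,332] if r==130 else [240,242,244,310,312,314,316] if r==168 else [220,222,224,334,336])])
E
```

```text
250 [(78, [-72.1, 1.8]), (80, [-71.8, 7.7]), (82, [-70.9, 9.1]), (84, [-69.8, 9.1]), (108, [-55.7, 9.6]), (110, [-54.4, 9.3]), (112, [-53.0, 8.8]), (114, [-49.5, -0.1]), (116, [-48.1, -0.3]), (130, [-38.7, 0.2]), (140, [-31.7, 0.6]), (150, [-17.1, -18.4]), (156, [-38.0, 45.2]), (158, [-37.1, 46.0]), (160, [-36.1, 46.3]), (162, [-35.1, 46.8]), (166, [-32.8, 47.1]), (170, [-30.5, 47.4]), (174, [-27.7, 47.0]), (178, [-27.5, 51.7]), (180, [-26.4, 52.1]), (184, [-24.0, 52.2])]
265 [(78, [-72.0, 1.3]), (80, [-72.1, 9.2]), (82, [-71.0, 9.1]), (84, [-69.7, 8.3]), (108, [-55.5, 8.6]), (110, [-54.3, 8.7]), (112, [-53.1, 8.9]), (114, [-49.6, 0.5]), (116, [-48.6, 1.7]), (130, [-38.9, 0.7]), (140, [-31.6, -0.1]), (150, [-17.8, -16.8]), (156, [-37.7, 44.3]), (158, [-36.9, 45.3]), (160, [-36.1, 46.2]), (162, [-35.2, 47.0]), (166, [-32.7, 46.9]), (170, [-30.5, 47.5]), (174, [-28.1, 47.6]), (178, [-27.3, 51.2]), (180, [-26.8, 52.7]), (184, [-24.3, 52.8])]
290 [(78, [-71.9, 0.5]), (80, [-72.0, 8.2]), (82, [-71.2, 10.0]), (84, [-69.9, 8.9]), (108, [-55.4, 7.8]), (110, [-54.4, 8.9]), (112, [-53.1, 8.8])
[... 151 characters left out ...]
7]), (160, [-36.6, 47.3]), (162, [-34.8, 46.0]), (166, [-32.8, 47.0]), (170, [-30.8, 48.0]), (174, [-28.1, 47.5]), (178, [-27.2, 50.8]), (180, [-26.4, 51.7]), (184, [-23.9, 51.8])]
95 [(222, [-35.8, -0.7]), (226, [-31.4, 10.3]), (230, [-29.2, 8.7]), (326, [30.1, 9.8]), (330, [34.1, 0.6]), (334, [36.6, 0.6])]
130 [(224, [-35.6, 5.1]), (228, [-33.6, 0.9]), (232, [-30.9, 0.9]), (324, [32.2, 0.1]), (328, [34.9, 0.6]), (332, [36.8, 5.2])]
168 [(240, [-27.2, 0.9]), (242, [-25.9, -0.2]), (244, [-18.3, 48.2]), (310, [19.1, 46.5]), (312, [20.1, 47.0]), (314, [27.3, -0.5]), (316, [28.7, 0.2])]
200 [(220, [-43.4, 6.1]), (222, [-31.3, 55.1]), (224, [-30.2, 54.6]), (334, [43.4, 6.4]), (336, [45.1, 5.7])]
```

```bash
python3 g.py -45 3 .25
```

```text
shift [ 0.0573 -0.0011  0.1219] turn [-0.0011  0.0012  0.0013]
t 4.83 euler [ 0.25 14.54 -0.24] tcp [19.86  0.52 68.51] tip -37.45 42.49 F box [ 0.45 -0.09 -0.85] grip 0.0117 15.0
```

>>> {"fn": "servo_tool", "kwargs": {
  "series": [
    [[0.02, -0.001, 0.03, 0, 0, 0.001, 0], [0.04, -0.001, 0.07, 0, 0, 0.001, 0], [0.057, -0.001, 0.1, 0, 0, 0.001, 0], [0.057, -0.001, 0.115, 0, 0, 0.001, 0], [0.057, -0.001, 0.122, 0, 0, 0.001, 0], [0.057, -0.001, 0.122, 0, 0, 0.001, 0], [0.057, -0.001, 0.122, 0, 0, 0.001, 0], [0.057, -0.001, 0.122, 0, 0, 0.001, 0], [0.057, -0.001, 0.122, 0, 0, 0.001, 0]]
  ]
}}

```text
time_s: 5.58
tool_pos: [0.5111, -0.1867, 0.0657]
tool_rot: [-179.8, 14.5, -168.8]
force: [0.4, 0.5, -0.4]
grip_width: 0.0118
grasp_force: 15.0
```

```bash
python3 g.py -45 0 .25; python3 g.py -56 1 .25|head -1;  python3 g.py -47 1 .25|head -1
```

```text
shift [-0.0013 -0.0005  0.0069] turn [-0.0009  0.0007  0.    ]
t 5.58 euler [ 0.16 14.46 -0.  ] tcp [11.51  0.15 27.71] tip -45.83 1.77 F box [ 0.48  0.4  -0.43] grip 0.0118 15.0
shift [ 0.0334 -0.0005 -0.0055] turn [-0.0009  0.0007  0.    ]
shift [ 0.0043 -0.0005  0.002 ] turn [-0.0009  0.0007  0.    ]
```

>>> {"fn": "servo_tool", "kwargs": {
  "series": [
    [[0.0004, 0, 0.0016, 0, 0, 0, 0], [0.0008, 0, 0.0032, 0, 0, 0, 0], [0.0012, 0, 0.0048, 0, 0, 0, 0], [0.0016, 0, 0.0064, 0, 0, 0, 0], [0.0016, 0, 0.0064, 0, 0, 0, 0], [0.0016, 0, 0.0064, 0, 0, 0, 0]]
  ]
}}

```text
time_s: 6.08
tool_pos: [0.5107, -0.1866, 0.0634]
tool_rot: [-179.9, 14.4, -168.8]
force: [-0.1, 0.0, 1.5]
grip_width: 0.0124
grasp_force: 15.0
```

```bash
python3 g.py -45 0 .25
```

```text
shift [-0.0042 -0.0011 -0.0004] turn [-0.0007  0.0006 -0.0001]
t 6.08 euler [ 0.13 14.42  0.02] tcp [11.2   0.32 25.38] tip -46.16 -0.53 F box [-0.12  0.06  1.52] grip 0.0124 15.0
```

>>> {"fn": "servo_tool", "kwargs": {
  "series": [
    [[-0.0007, -0.001, -0.0026, 0, 0, 0, 0], [0.0045, -0.001, -0.0038, 0, 0, 0, 0], [0.0089, -0.001, -0.005, 0, 0, 0, 0], [0.0137, -0.001, -0.0062, 0, 0, 0, 0], [0.0185, -0.001, -0.0075, 0, 0, 0, 0], [0.0233, -0.001, -0.0088, 0, 0, 0, 0], [0.0281, -0.001, -0.01, 0, 0, 0, 0], [0.0329, -0.001, -0.0112, 0, 0, 0, 0], [0.0329, -0.001, -0.0112, 0, 0, 0, 0], [0.0329, -0.001, -0.0112, 0, 0, 0, 0]]
  ]
}}

```text
time_s: 6.92
tool_pos: [0.5003, -0.1889, 0.0639]
tool_rot: [-179.9, 14.4, -168.8]
force: [0.1, -0.4, -1.2]
grip_width: 0.012
grasp_force: 15.0
```

```bash
python3 g.py -60 0 .25
```

```text
shift [ 0.0103 -0.0003 -0.0022] turn [-0.0007  0.0005 -0.0001]
t 6.92 euler [ 0.12 14.41  0.02] tcp [ 0.56  0.08 25.95] tip -56.81 0.06 F box [-0.02 -0.42 -1.22] grip 0.012 15.0
```

>>> {"fn": "servo_tool", "kwargs": {
  "series": [
    [[0.0024, 0, -0.0006, 0, 0, 0, 0], [0.0048, 0, -0.0012, 0, 0, 0, 0], [0.0072, 0, -0.0018, 0, 0, 0, 0], [0.0096, 0, -0.0025, 0, 0, 0, 0], [0.0112, 0, -0.0029, 0, 0, 0, 0], [0.0112, 0, -0.0029, 0, 0, 0, 0], [0.0112, 0, -0.0029, 0, 0, 0, 0]]
  ]
}}

```text
time_s: 7.5
tool_pos: [0.4969, -0.1896, 0.0639]
tool_rot: [-179.9, 14.4, -168.8]
force: [0.1, 0.5, -1.1]
grip_width: 0.0118
grasp_force: 15.0
```

```bash
python3 g.py -61.5 -.3 .16
```

```text
shift [ 0.0019 -0.0003  0.0191] turn [-0.0007  0.0291 -0.0001]
t 7.5 euler [ 0.12 14.4   0.02] tcp [-2.89  0.09 25.92] tip -60.25 0.04 F box [ 0.23  0.5  -1.12] grip 0.0118 15.0
```

```bash
for t in .225 .2 .18; do python3 g.py -61 -.2 $t|head -1; done
```

```text
shift [ 0.0017 -0.0003  0.0056] turn [-0.0007  0.0084 -0.0001]
shift [ 0.001  -0.0003  0.0108] turn [-0.0007  0.0164 -0.0001]
shift [ 0.0006 -0.0003  0.015 ] turn [-0.0007  0.0227 -0.0001]
```

>>> {"fn": "servo_tool", "kwargs": {
  "series": [
    [[0.001, 0, 0.0028, 0, 0.0042, 0, 0], [0.0017, 0, 0.0056, 0, 0.0084, 0, 0], [0.0013, 0, 0.0082, 0, 0.0124, 0, 0], [0.001, 0, 0.0108, 0, 0.0164, 0, 0], [0.0008, 0, 0.013, 0, 0.0195, 0, 0], [0.0006, 0, 0.015, 0, 0.0227, 0, 0], [0.0006, 0, 0.015, 0, 0.0227, 0, 0], [0.0006, 0, 0.015, 0, 0.0227, 0, 0]]
  ]
}}

```text
time_s: 8.17
tool_pos: [0.4981, -0.1892, 0.0595]
tool_rot: [-179.9, 10.3, -168.8]
force: [0.7, -0.4, -0.0]
grip_width: 0.0121
grasp_force: 15.0
```

```bash
python3 g.py -61 -.2 .18; for x in -61.5 -62 -62.5;do python3 g.py $x -.2 .18|head -1;done
```

```text
shift [ 0.0009 -0.0006 -0.0003] turn [-0.0007  0.     -0.    ]
t 8.17 euler [ 0.12 10.32  0.  ] tcp [-1.65  0.18 21.49] tip -60.72 -0.24 F box [ 0.65 -0.51 -0.01] grip 0.0121 15.0
shift [ 0.0025 -0.0006 -0.0006] turn [-0.0007  0.     -0.    ]
shift [ 0.0042 -0.0006 -0.0009] turn [-0.0007  0.     -0.    ]
shift [ 0.0058 -0.0006 -0.0012] turn [-0.0007  0.     -0.    ]
```

>>> {"fn": "servo_tool", "kwargs": {
  "series": [
    [[0.001, 0, -0.0008, 0, 0, 0, 0], [0.002, 0, -0.001, 0, 0, 0, 0], [0.003, 0, -0.0012, 0, 0, 0, 0], [0.004, 0, -0.0013, 0, 0, 0, 0], [0.005, 0, -0.0014, 0, 0, 0, 0], [0.005, 0, -0.0014, 0, 0, 0, 0]]
  ]
}}

```text
time_s: 8.67
tool_pos: [0.4967, -0.1896, 0.0598]
tool_rot: [-179.9, 10.4, -168.8]
force: [1.3, -0.0, -0.9]
grip_width: 0.0121
grasp_force: 15.0
```

```bash
python3 g.py -61 -.2 .18
```

```text
shift [-0.0036 -0.0004  0.0017] turn [-0.0007  0.0003 -0.0001]
t 8.67 euler [ 0.13 10.37  0.02] tcp [-3.09  0.13 21.84] tip -62.14 0.06 F box [ 1.26 -0.26 -0.93] grip 0.0121 15.0
```

```bash
for t in .165 .15 .135; do python3 g.py -61.6 -.1 $t|head -1; done
```

```text
shift [-0.0022 -0.0004  0.0042] turn [-0.0007  0.0051 -0.0001]
shift [-0.0027 -0.0004  0.0073] turn [-0.0007  0.0098 -0.0001]
shift [-0.0031 -0.0004  0.0104] turn [-0.0007  0.0146 -0.0001]
```

>>> {"fn": "servo_tool", "kwargs": {
  "series": [
    [[-0.0018, 0, 0.0016, 0, 0.001, 0, 0], [-0.0022, 0, 0.0042, 0, 0.0051, 0, 0], [-0.0025, 0, 0.0058, 0, 0.0075, 0, 0], [-0.0027, 0, 0.0073, 0, 0.0098, 0, 0], [-0.0029, 0, 0.0089, 0, 0.0122, 0, 0], [-0.0031, 0, 0.0104, 0, 0.0146, 0, 0], [-0.0031, 0, 0.0104, 0, 0.0146, 0, 0]]
  ]
}}

```text
time_s: 9.25
tool_pos: [0.4977, -0.1895, 0.0568]
tool_rot: [-179.9, 7.6, -168.8]
force: [-1.5, 0.5, 2.7]
grip_width: 0.0116
grasp_force: 15.0
```

```bash
python3 g.py -61.6 -.1 .12
```

```text
shift [-0.0022 -0.0001  0.0029] turn [-0.0006  0.0041 -0.0001]
t 9.25 euler [0.12 7.62 0.01] tcp [-2.1   0.02 18.81] tip -62.12 -0.11 F box [-1.38  0.74  2.69] grip 0.0116 15.0
```

>>> {"fn": "servo_tool", "kwargs": {
  "series": [
    [[0, 0, 0, 0, 0, 0, 0.3], [0, 0, 0, 0, 0, 0, 0.35], [0, 0, 0, 0, 0, 0, 0.35], [0, 0, -0.02, 0, 0, 0, 0.35], [0, 0, -0.06, 0, 0, 0, 0.35], [0, 0, -0.12, 0, 0, 0, 0.35], [0, 0, -0.2, 0, 0, 0, 0.35], [0, 0, -0.28, 0, 0, 0, 0.35], [0, 0, -0.3, 0, 0, 0, 0.35], [0, 0, -0.3, 0, 0, 0, 0]]
  ]
}}

```text
time_s: 10.08
tool_pos: [0.4874, -0.1923, 0.1487]
tool_rot: [-179.7, 7.9, -168.8]
force: [0.3, 0.5, 0.1]
grip_width: 0.028
grasp_force: 0.0
```

```bash
python3 g.py -61.6 -.1 .12; python3 m.py w5; python3 - <<'E'
from h import *
yaw=np.radians(11.2); ex=np.array([np.cos(yaw),np.sin(yaw),0]); ey=np.array([-ex[1],ex[0],0]); B=np.stack([ex,ey,[0,0,1]],1)
c=np.load('w5.npz'); P=(cloud(c)-[.4998,-.1891,.038])@B*1e3
for col in (250,265): print(col,[(r,P[r,col].round(1).tolist()) for r in range(80,260,8)])
E
```

```text
shift [0.0048 0.0041 0.3111] turn [-0.0016  0.0059 -0.0002]
t 10.08 euler [0.28 7.94 0.03] tcp [-12.81  -0.76 110.67] tip -72.72 91.41 F box [0.39 0.47 0.06] grip 0.028 0.0
10.1333 [ 0.4864 -0.1918  0.1468] [-179.82    7.79 -168.83] [ 0.15  0.22 -0.09]
250 [(80, [-107.2, -26.7, -39.7]), (88, [-100.6, -26.7, -36.7]), (96, [-93.7, -27.0, -37.4]), (104, [-89.5, -24.9, -11.8]), (112, [-84.4, -24.1, -0.2]), (120, [-78.1, -24.3, 0.3]), (128, [-71.9, -24.4, 2.4]), (136, [-66.7, -24.0, 9.0]), (144, [-59.8, -24.4, 7.9]), (152, [-53.6, -24.4, 10.3]), (160, [-46.2, -24.9, 8.8]), (168, [-39.1, -25.2, 8.9]), (176, [-32.4, -25.3, 10.4]), (184, [-24.9, -25.6, 10.3]), (192, [-17.4, -25.9, 10.5]), (200, [-11.0, -25.9, 13.6]), (208, [-3.9, -26.1, 15.3]), (216, [3.9, -26.3, 15.8]), (224, [11.7, -26.6, 16.6]), (232, [19.1, -26.7, 18.4]), (240, [27.3, -27.0, 18.9]), (248, [-24.4, -16.6, 112.7]), (256, [-24.6, -15.8, 121.1])]
265 [(80, [-107.2, -12.9, -39.1]), (88, [-100.6, -13.0, -37.1]), (96, [-93.6, -13.2, -38.1]), (104, [-89.5, -12.1, -11.1]), (112, [-84.4, -11.7, -0.7]), (120, [-78.0, -11.8, -0.2]), (128, [-72.0, -11.8, 2.9]), (136, [-66.9, -11.6, 10.0]), (144, [-59.9, -11.8, 8.7]), (152, [-53.2, -11.9, 8.8]), (160, [-46.0, -12.1, 7.9]), (168, [-39.4, -12.1, 9.6]), (176, [-32.1, -12.3, 9.6]), (184, [-25.6, -12.3, 12.1]), (192, [-18.1, -12.5, 12.1]), (200, [-10.7, -12.6, 12.9]), (208, [-3.0, -12.7, 13.4]), (216, [4.1, -12.8, 15.4]), (224, [11.5, -12.8, 16.9]), (232, [19.7, -13.0, 17.2]), (240, [27.3, -13.1, 18.9]), (248, [36.5, -13.3, 18.3]), (256, [44.2, -13.3, 20.3])]
```

View pics/w5.png

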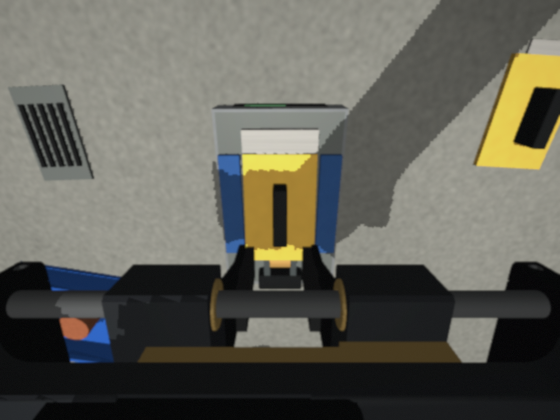

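```bash
python3 g.py -27 19.2 0; python3 g.py -27 49.2 0|head -1
```

```text
shift [-0.125   0.001   0.2822] turn [-0.001   0.0433 -0.0002]
t 10.13 euler [0.18 7.79 0.03] tcp [-1.3640e+01 -2.0000e-02  1.0879e+02] tip -73.6 89.69 F box [ 0.19  0.18 -0.09] grip 0.0255 0.0
shift [-0.1386  0.0007  0.1831] turn [-0.001   0.0433 -0.0002]
```

>>> {"fn": "servo_tool", "kwargs": {
  "series": [
    [[-0.07, 0, 0.05, 0, 0.02, 0, 0.3], [-0.139, 0.001, 0.12, 0, 0.043, 0, 0.3], [-0.139, 0.001, 0.183, 0, 0.043, 0, 0.3], [-0.137, 0.001, 0.2, 0, 0.043, 0, 0.3], [-0.131, 0.001, 0.24, 0, 0.043, 0, 0.3], [-0.125, 0.001, 0.28, 0, 0.043, 0, 0.3], [-0.125, 0.001, 0.28, 0, 0.043, 0, 0.3], [-0.125, 0.001, 0.28, 0, 0.043, 0, 0.3], [-0.125, 0.001, 0.28, 0, 0.043, 0, 0.3]]
  ]
}}

```text
time_s: 10.88
tool_pos: [0.5334, -0.1827, 0.0688]
tool_rot: [-179.8, 0.0, -168.9]
force: [-0.4, -0.3, 0.5]
grip_width: 0.0259
grasp_force: 0.0
```

```bash
python3 g.py -27 9.2 0
```

```text
shift [-0.0026  0.0009  0.0358] turn [-0.0009  0.0002 -0.0006]
t 10.88 euler [0.17 0.03 0.1 ] tcp [34.23 -0.23 30.75] tip -27.77 19.92 F box [-0.48 -0.2   0.46] grip 0.0259 0.0
```

>>> {"fn": "servo_tool", "kwargs": {
  "series": [
    [[-0.002, 0, 0.015, 0, 0, 0, 0.3], [-0.002, 0, 0.028, 0, 0, 0, 0.3], [-0.002, 0, 0.031, 0, 0, 0, 0.3], [-0.002, 0, 0.034, 0, 0, 0, 0.3], [-0.002, 0, 0.037, 0, 0, 0, 0.3], [-0.002, 0, 0.04, 0, 0, 0, 0.3], [-0.002, 0, 0.04, 0, 0, 0, 0.3]]
  ]
}}

```text
time_s: 11.47
tool_pos: [0.5343, -0.1819, 0.0557]
tool_rot: [-179.9, -0.0, -168.8]
force: [0.3, -0.5, 1.1]
grip_width: 0.0259
grasp_force: 0.4
```

```bash
python3 g.py
```

```text
t 11.47 euler [ 0.12 -0.03  0.04] tcp [35.21  0.37 17.72] tip -26.79 6.95 F box [ 0.22 -0.53  1.12] grip 0.0259 0.4
```

>>> {"fn": "servo_tool", "kwargs": {
  "series": [
    [[0, 0, 0.002, 0, 0, 0, 0.3], [0, 0, 0.004, 0, 0, 0, 0.3], [0, 0, 0.006, 0, 0, 0, 0.3], [0, 0, 0.008, 0, 0, 0, 0.3], [0, 0, 0.01, 0, 0, 0, 0.3], [0, 0, 0.01, 0, 0, 0, 0.3]]
  ]
}}

```text
time_s: 11.97
tool_pos: [0.5337, -0.1819, 0.0524]
tool_rot: [-179.9, -0.1, -168.8]
force: [0.5, -0.5, -0.2]
grip_width: 0.0262
grasp_force: 0.0
```

```bash
python3 g.py
```

```text
t 11.97 euler [ 0.1  -0.08  0.05] tcp [34.7   0.5  14.39] tip -27.31 3.69 F box [ 0.37 -0.6  -0.24] grip 0.0262 0.0
```

```bash
python3 m.py w6; python3 - <<'E'
from h import *
yaw=np.radians(11.2); ex=np.array([np.cos(yaw),np.sin(yaw),0]); ey=np.array([-ex[1],ex[0],0]); B=np.stack([ex,ey,[0,0,1]],1)
c=np.load('w6.npz'); P=(cloud(c)-[.4998,-.1891,.038])@B*1e3
for col in (250,310): print(col,[(r,P[r,col].round(1).tolist()) for r in range(10,250,10)])
s=cam('side'); cv2.imwrite('pics/s6.png',cv2.resize(s['frame'][230:320,220:340,::-1],(800,600),interpolation=cv2.INTER_CUBIC))
E
```

```text
12.0167 [ 0.5338 -0.1819  0.0525] [-1.7989e+02 -8.0000e-02 -1.6885e+02] [-0.24  0.41 -0.02]
250 [(10, [-111.9, -16.6, -39.9]), (20, [-106.3, -16.7, -39.3]), (30, [-100.6, -16.8, -38.7]), (40, [-86.7, -13.7, 0.8]), (50, [-82.2, -13.9, 0.0]), (60, [-77.4, -14.0, 0.0]), (70, [-71.4, -13.3, 9.6]), (80, [-66.8, -13.5, 8.7]), (90, [-61.9, -13.6, 9.0]), (100, [-57.1, -13.8, 8.9]), (110, [-52.2, -14.5, 2.3]), (120, [-47.0, -14.3, 6.4]), (130, [-41.7, -14.5, 5.8]), (140, [-36.4, -14.7, 6.1]), (150, [-31.0, -14.7, 6.9]), (160, [-25.2, -15.1, 4.8]), (170, [-19.6, -15.2, 5.7]), (180, [-14.0, -15.3, 6.5]), (190, [-7.9, -15.5, 6.0]), (200, [-2.3, -15.5, 7.5]), (210, [4.2, -15.8, 6.3]), (220, [10.2, -15.9, 7.1]), (230, [17.1, -16.2, 5.7]), (240, [23.5, -16.4, 6.1])]
310 [(10, [-111.3, 20.6, -38.1]), (20, [-105.7, 20.7, -37.5]), (30, [-100.3, 20.9, -37.6]), (40, [-86.8, 17.5, 0.4]), (50, [-82.1, 17.7, 0.4]), (60, [-77.3, 17.8, 0.5]), (70, [-71.5, 17.2, 8.0]), (80, [-66.8, 17.4, 8.4]), (90, [-61.9, 17.5, 8.9]), (100, [-57.1, 17.7, 7.8]), (110, [-52.1, 18.3, 3.3]), (120, [-47.0, 18.1, 7.1]), (130, [-41.6, 18.5, 4.8]), (140, [-36.3, 18.6, 5.2]), (150, [-30.8, 18.8, 5.6]), (160, [-25.3, 18.9, 6.1]), (170, [-19.6, 19.1, 5.5]), (180, [-13.8, 19.3, 5.7]), (190, [-8.2, 19.3, 7.2]), (200, [-1.7, 19.7, 5.3]), (210, [4.0, 19.7, 6.9]), (220, [10.6, 20.0, 5.9]), (230, [16.8, 20.1, 6.6]), (240, [23.8, 20.5, 5.6])]
```

View pics/s6.png

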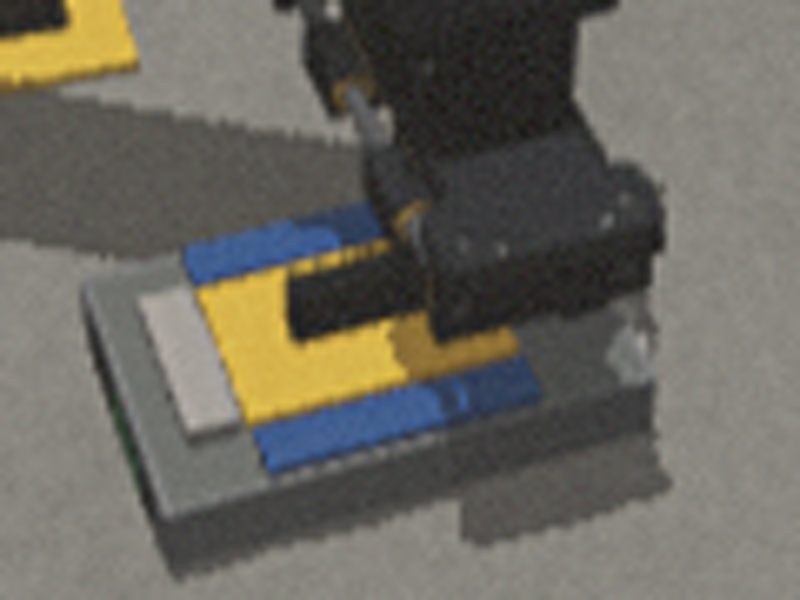

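>>> {"fn": "servo_tool", "kwargs": {
  "series": [
    [[0, 0, -0.05, 0, 0, 0, 0.3], [0, 0, -0.15, 0, 0, 0, 0.3], [0, 0, -0.28, 0, 0, 0, 0.3], [-0.1, 0, -0.38, 0, 0, 0, 0.3], [-0.2, 0, -0.4, 0, 0, 0, 0.3], [-0.25, 0, -0.4, 0, 0, 0, 0.3], [-0.25, 0, -0.4, 0, 0, 0, 0.3], [-0.25, 0, -0.4, 0, 0, 0, 0.3], [-0.25, 0, -0.4, 0, 0, 0, 0.3]]
  ]
}}

```text
time_s: 12.82
tool_pos: [0.6063, -0.1677, 0.1717]
tool_rot: [-179.9, -0.2, -168.9]
force: [-0.3, -0.5, -0.3]
grip_width: 0.0263
grasp_force: 0.0
```

```bash
python3 m.py w7; python3 - <<'E'
from h import *
yaw=np.radians(11.2); ex=np.array([np.cos(yaw),np.sin(yaw),0]); ey=np.array([-ex[1],ex[0],0]); B=np.stack([ex,ey,[0,0,1]],1)
c=np.load('w7.npz'); P=(cloud(c)-[.4998,-.1891,.038])@B*1e3
F=c['frame'].astype(int); yl=(F[...,0]>120)&(F[...,2]<90)&(abs(P[...,1])<36)
m=yl&(abs(P[...,1])>13)&(P[...,2]<12)&(P[...,2]>2)
q=P[m]; A=np.c_[q[:,:2],np.ones(len(q))]; print(np.linalg.lstsq(A,q[:,2],rcond=None)[0],q.min(0),q.max(0),len(q))
b=(abs(P[...,1])<8)&(P[...,2]>12)&(P[...,2]<20)&(P[...,0]>40)&(P[...,0]<66); print('roller',P[b].min(0),P[b].max(0))
E
```

```text
12.8667 [ 0.6061 -0.168   0.1718] [-179.9    -0.18 -168.92] [ 0.37 -0.34  0.65]
[5.20597956e-03 1.53868204e-03 6.24849082e+00] [-50.77256484 -25.50574546   4.25756979] [48.69778858 31.90790351  7.74438853] 107
roller [47.09165308 -7.90854504 12.21430475] [60.89001713  7.92122193 19.66470032]
```

View pics/w7.png

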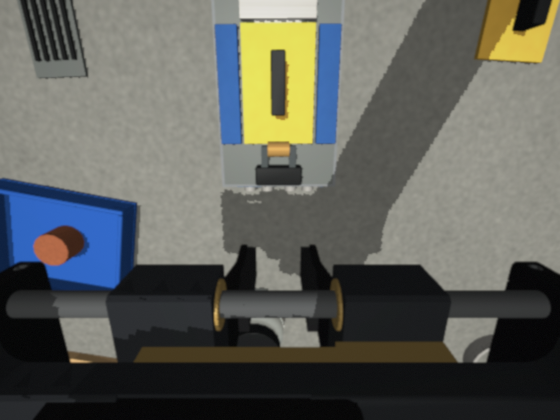

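```bash
python3 -c "
from cell import env
print(env.sign_off())"
```

```text
the job is handed in; nothing more can be done
None
```

The cover's lip is hooked in the slot, and it is snapped flat under the roller and released; I handed the job in about 13 s into the run, and no pass or fail result came back.

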